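# Open the full bottle of pipe cleaner

## Robot

A 7-joint arm with a two-finger parallel gripper is mounted at the origin on the work surface. World frame = base frame: x ahead of the robot, y to its left, z up, the work surface at z = 0. Lengths are in m, angles in rad, forces in N, time in s.
With the tool pointing down it reaches from about 0.425 to 0.925 m from the base axis. Payload 6.8 kg.
Tool frame: the origin (TCP) lies where the fingers leave the gripper's body, on its centre line; the fingertips stand 73 mm ahead of it and the grasp point (between the pads) lies 54 mm ahead of it; z points along the fingers, y is the line along which they close (so a half turn about z gives the same grasp; the last joint's range is limited). The gripper opens to 85 mm and grips with 20 to 120 N. Pads are 22 mm wide; open, the fingers measure 114 mm over their backs; the gripper's body (76 mm by 85 mm) begins 54 mm behind the grasp point. The pads swing forward as they close: fully open they stand 13 mm farther back than shut.
Start: joints at [1.225, 0.477, 0.022, 1.555, -0.011, 1.109, -0.083], TCP at [0.159, -0.656, 0.304] pointing down, gripper open.
Joint ranges: [-2.96, 2.96], [-0.34, 2.1], [-1.41, 1.46], [0.24, 2.44], [-1.37, 4.51], [0.17, 1.92], [-2.96, 2.96]. Speed limits (rad/s): [2.39, 2.39, 3.14, 3.14, 3.14, 3.14, 3.14].

## Interface

Orientations are given as a rotation vector (axis times angle).
In Python, from bench import r gives the robot as it stands.
- The arm moves only by the shell command python3 drive.py [OPENING] [FORCE], which reads ROWS from standard input. ROWS is a JSON list of rows, 1 to 5 of them, each an object with the fields d (a list: dx, dy, dz in units of 100 mm), rotvec (a list: a rotation vector rx, ry, rz in units of 0.1 rad); a field left out counts as zero; each row is the pose to reach, as a shift and turn from the pose commanded when the command began, along the tool's axes at that moment; what a row does not reach only later rows make up. A row lasts 1/10 s, in which the tool goes at most 0.05 m and 0.15 rad, less where a joint would pass 70% of its speed; a pose out of reach is approached as far as the arm can. OPENING is the finger opening in m, set as the command begins (- or left out keeps the last). The fingers move at their own pace and stop on an object; FORCE is the grip in N (left out, the last holds). Time passes only in rows, so rows that do not move let the fingers close. It prints the time, the measured TCP pose, the force, the opening and the grip force at its end. Input that does not fit is refused with a message, and nothing moves.
- r.get_obs(): the state, without advancing time (a new reading comes with each control period).
- r.grab_frame(name): name is "scene" or "top" or "wrist"; returns (picture, depth): 480x640x3 uint8, blue, green, red; 480x640 float32, m along the optical axis (not along the pixel's ray), 0 where there is no reading.
- r.camera_info(name): a dict with "camera_matrix" (3x3 intrinsics, pixels), "k1" (the pictures are not rectified: a ray, as slopes to the right and down, at radius r is drawn at 1 + k1 r^2 times it, then the intrinsics apply), "R" (3x3) and "t" (3): a world point X has camera coordinates R X + t. Camera axes: x right, y down, z forward; pixel columns grow to the right and rows downward; lengths in m; the calibration is good to about 2 mm. A picture is of the moment at which its call begins: read the wrist's pose just before it. camera_info takes no time and is no camera call; for the wrist camera it gives the pose at the moment of the call.
- r.hand_in(): hands the job in; it is judged then, once.
The state is a dict: "clock": time; "joints": joint angles; "qvel": joint speeds; "tau": joint torques, N m; "tcp_pos": TCP position; "orientation": TCP orientation; "contact_force": force on the tool from outside, world axes, zero at the start; "moment": the same for the moment, N m; "grip_width": finger opening in m; "gripper_force": force on a finger pad.
Only numpy, scipy, OpenCV 4.12 (cv2) and the standard library are available. Lean on these libraries where they do the work, as an engineer would, in place of code of your own. Each camera call takes 0.05 s, during which the arm holds its last target. There are 200 camera calls.

## Task

Two look-alike bottles of pipe cleaner stand in the blue rack on the fitting bench, one full and one nearly empty: lift one or both a little way to feel which is the full one, and set back what you lift, in its pocket. Then open the full one: push its safety cap down, twist it anticlockwise until it is free and lift it off, leaving the bottle standing in the rack. Finish while still holding the cap upright in the gripper, straight above the open bottle and some centimetres clear of its mouth; leave the other bottle closed in its pocket and the coupling, gasket, wrench and nut bin where they lie.

Things in the scene. Friction and masses are not known exactly. Their poses are not given: they have to be found in the camera images.
- rack: blue steel bottle rack screwed to the bench, base plate 92 x 272 mm; origin: centre of its underside on the bench, z up, y along its length. Two square pockets 76 x 76 mm inside with 4 mm walls up to 45 mm above the bench, their centres at y = +68 mm (bottle_a) and y = -68 mm (bottle_b), pocket floor 6 mm above the bench
- bottle_a: white square bottle of pipe cleaner, green label, 72 x 72 mm, 142 mm tall to the rim of its neck; it looks just like bottle_b. One of them is full, the other nearly empty: which one changes from run to run. Origin: centre of its underside, z up. It stands loosely in its pocket (2 mm play on each side, so it turns only about 3 degrees) and lifts out straight up.
- bottle_b: the other bottle, same sizes and origin. With its cap on the full bottle weighs 0.52 to 0.68 kg, the nearly empty one about 0.18 kg.
- cap_a: red ribbed push-and-turn safety cap of bottle_a, 50 mm across, 28 mm tall, 40 g, white disc on top. Origin: centre of its underside (edge of the skirt), z up; closed, it lies 126.5 mm above the bottle's origin. Three lugs inside are hooked in notches of the neck, and a spring lifts the cap; the closed cap carries the bottle when lifted. To open it see mouth_a and mouth_b.
- cap_b: the same kind of cap, on bottle_b; origin, sizes and working as for cap_a
- mouth_a (a point): centre of the rim of bottle_a's neck, 142 mm above the bottle's origin. Opening, 1: press the cap straight down 5 to 6 mm; its spring starts at 3 N and reaches about 11 N, and at 6 mm the skirt meets a bead on the neck (49 mm across, top 120.5 mm above the bottle's origin), a hard stop. Below the bead the shoulders slope away, leaving room for fingertips.
- mouth_b (a point): the same on bottle_b. Opening, 2: with the cap kept down, turn it anticlockwise seen from above by about 62 degrees (55 to 78 will do; a stop is felt at about 82), then lift straight up; 16 mm above the closed place the skirt leaves the rim. Not pressed, it only rattles about 4 degrees either way and must not be forced.
- coupling: blue pipe coupling with three bolts standing on the bench, 140 mm across, 70 mm tall; origin: centre of its underside; a bystander
- gasket: black rubber sealing ring lying flat, 100 mm across, 14 mm thick; origin: centre of its underside; a bystander
- wrench: steel wrench lying on the bench along its own x; a bystander
- nut_bin: small blue open bin with bolts, 150 x 100 mm, 70 mm tall; origin: centre of its underside; a bystander

How it is judged:
By the outcome, as a careful person would: the job done as asked, in the order asked, and still so for the second after the job is handed in, while the arm keeps its last pose, push and grip.
It also fails if it takes over 45 s, if anything falls off the work surface, if the arm or the gripper's body presses on something with over 40 N, if the wrist force passes 120 N, or if a joint passes its speed limit or range.

## Working session

There is one attempt and no reset: what is moved stays moved. The work goes in short steps, Python scripts to look and compute and a shell command to move; the robot and the scene stay as the last step left them, time stands still between calls to the robot, and variables do not carry over. Pictures are saved under pics/ and viewed, at most 10 in all, crops included, and the job is handed in when it is done.

```bash
ls; mkdir -p pics
cat > h.py <<'E'
from bench import r
import numpy as np, cv2
def grab(n):
    i=r.camera_info(n); p,d=r.grab_frame(n); return p,d,i
def cast(i,uv,z):
    K=np.array(i["camera_matrix"],float);R=np.array(i["R"]);t=np.array(i["t"])
    n=cv2.undistortPoints(np.array([[uv]],float),K,np.array([i["k1"],0,0,0],float))[0,0]
    d=R.T@np.array([n[0],n[1],1]);c=-R.T@t
    return c+d*(z-c[2])/d[2]
E
python3 - <<'E'
from h import *
for n in("scene","top"):
    p,d,i=grab(n); cv2.imwrite(f"pics/{n}0.png",p); np.save(n+".npy",d)
    R=np.array(i["R"]);print(n,-R.T@i["t"],i["k1"])
o=r.get_obs();print({k:np.round(v,3) for k,v in o.items()})
E
```

```text
bench.py
drive.py
pics
scene [1.38547065 0.31913367 0.63557845] -0.14322839416206126
top [ 0.45158268 -0.00533824  0.87835919] -0.07111681381097994
{'clock': np.float64(0.1), 'joints': array([ 1.225,  0.478,  0.022,  1.556, -0.012,  1.109, -0.083]), 'qvel': array([-0.   , -0.003,  0.   , -0.003, -0.   ,  0.   , -0.   ]), 'tau': array([ 4.0000e-03, -5.9776e+01,  1.6140e+00, -2.8195e+01,  1.3000e-02,
        5.0000e-03,  0.0000e+00]), 'tcp_pos': array([ 0.159, -0.656,  0.303]), 'orientation': array([-3.118, -0.372,  0.   ]), 'contact_force': array([-0.026, -0.244,  0.697]), 'moment': array([-0.014, -0.031,  0.027]), 'gripper_force': np.float64(0.0), 'grip_width': np.float64(0.086)}
```

View pics/top0.png

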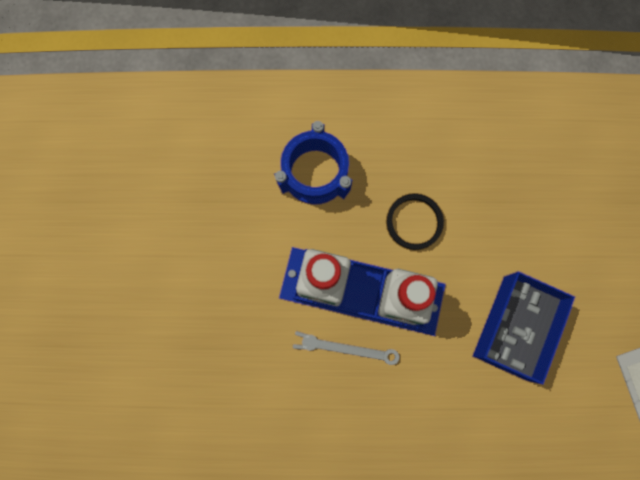

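View pics/scene0.png

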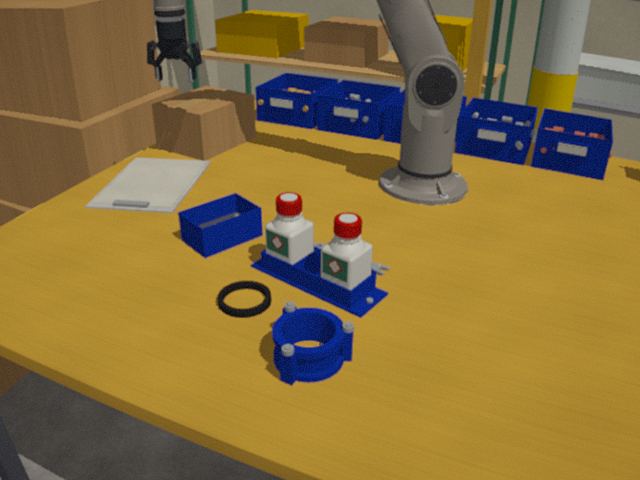

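The top view shows the cap discs at about (323,270) and (417,293), with the coupling, gasket, wrench and bin around the rack. The scene view shows the same caps at (347,220) and (289,198). Next I measure the caps.

Run:
```python
from h import *
from scipy.spatial.transform import Rotation as Ro
for n in("top","scene"):
    p=cv2.imread(f"pics/{n}0.png");i=r.camera_info(n)
    h=cv2.cvtColor(p,cv2.COLOR_BGR2HSV)
    m=(((h[...,0]<6)|(h[...,0]>174))&(h[...,1]>150)&(h[...,2]>70)).astype(np.uint8)
    if n=="scene": m[:, :240]=0; m[:180]=0;m[:,400:]=0;
    cs,_=cv2.findContours(m,cv2.RETR_CCOMP,cv2.CHAIN_APPROX_NONE)
    for c in cs:
        if cv2.contourArea(c)<80: continue
        e=cv2.fitEllipse(c); M=cv2.moments(c);g=(M["m10"]/M["m00"],M["m01"]/M["m00"])
        print(n,np.round(e[0],1),np.round(e[1],1),cv2.contourArea(c),cast(i,e[0],.1605).round(4))
p=cv2.imread("pics/top0.png");i=r.camera_info("top");h=cv2.cvtColor(p,cv2.COLOR_BGR2HSV)
m=((h[...,0]>105)&(h[...,0]<130)&(h[...,1]>150)).astype(np.uint8);m[:235]=0;m[345:]=0;m[:,455:]=0
q=cv2.findNonZero(m);b=cv2.boxPoints(cv2.minAreaRect(q));P=[cast(i,x,.003)[:2] for x in b]
print(np.round(P,4),np.mean(P,0))
o=r.get_obs();print(Ro.from_rotvec(o["orientation"]).as_matrix().round(3),o["tcp_pos"])
```

```text
top [416.3 292.6] [33.4 35.1] 918.5 [ 0.5144 -0.1328  0.1605]
top [417.6 291.7] [25.2 25.9] 509.0 [ 0.5157 -0.1347  0.1605]
top [323.1 271. ] [32.7 33.9] 869.5 [ 0.5447 -0.0022  0.1605]
top [322.9 269.8] [25.4 25.7] 510.0 [ 0.5464 -0.0019  0.1605]
scene [347.4 225.9] [25.4 26.5] 377.5 [0.5731 0.0082 0.1605]
scene [288.4 204.9] [22.5 25.1] 323.0 [ 0.5449 -0.1203  0.1605]
[[ 0.5197  0.0721]
 [ 0.6082  0.0522]
 [ 0.544  -0.2117]
 [ 0.4575 -0.1875]] [ 0.53236238 -0.06872262]
[[ 0.972  0.236 -0.001]
 [ 0.236 -0.972  0.002]
 [-0.    -0.002 -1.   ]] [ 0.15890215 -0.65560522  0.30300617]
```
Cap a: disc hole contour includes... (0.5464,-0.0019), cap b (0.5157,-0.1347). Distance: 0.1363 ✓. Direction (0.0307,0.1328): yaw of y axis: rack y at angle from world y of -13°. Rack yaw = -0.227 rad. (rack y = (0.225,0.974)). Rack center midpoint (0.531,-0.068) ✓. Rack x = (0.974,-0.225).

The rows are not in the units I measure in: shifts go in units of 100 mm and turns go in units of 0.1 rad. I convert before sending: -0.028 m is -0.28, 0.17 m is 1.7.

```bash
echo '[{"d":[0.3,-0.28,0]},{"d":[0.7,-0.63,0]},{"d":[1.1,-0.98,0]},{"d":[1.45,-1.3,0]},{"d":[1.7,-1.53,0]}]' | python3 drive.py 0.085 40
echo '[{"d":[0.35,-0.31,0]},{"d":[0.7,-0.63,0]},{"d":[1.05,-0.94,0]},{"d":[1.4,-1.26,0]},{"d":[1.6,-1.44,0]}]' | python3 drive.py
echo '[{"d":[0.35,-0.31,0]},{"d":[0.7,-0.63,0]},{"d":[1.05,-0.94,0]},{"d":[1.4,-1.25,0]},{"d":[1.4,-1.25,0]}]' | python3 drive.py
```

Run:
```python
from h import *
o=r.get_obs();print({k:np.round(o[k],4) for k in("clock","joints","tcp_pos","contact_force")})
p,d,i=grab("wrist");cv2.imwrite("pics/w1.png",p);R=np.array(i["R"]);print(-R.T@i["t"],i["R"])
```

```text
clock: 0.6
tcp_pos: [0.29, -0.4642, 0.3036]
orientation: [-3.118, -0.376, -0.0]
contact_force: [0.7, 0.2, 0.3]
grip_width: 0.0851
gripper_force: 0.0
clock: 1.1
tcp_pos: [0.4116, -0.2858, 0.3038]
orientation: [-3.118, -0.379, -0.001]
contact_force: [0.7, 0.1, -0.0]
grip_width: 0.085
gripper_force: 0.0
clock: 1.6
tcp_pos: [0.5195, -0.1281, 0.304]
orientation: [-3.114, -0.388, -0.004]
contact_force: [-0.9, 0.8, -0.1]
grip_width: 0.0849
gripper_force: 0.0
{'clock': np.float64(1.6), 'joints': array([ 0.389 ,  0.2662, -0.3114,  1.8735,  0.0908,  1.0142, -1.2827]), 'tcp_pos': array([ 0.5195, -0.1281,  0.304 ]), 'contact_force': array([-0.9196,  0.8385, -0.0701])}
[ 0.5882979  -0.11137196  0.37481091] [[ 0.24561592 -0.96936297 -0.00287414]
 [-0.93286695 -0.23717248  0.27112445]
 [-0.26349967 -0.06391129 -0.96254001]]
```

View pics/w1.png

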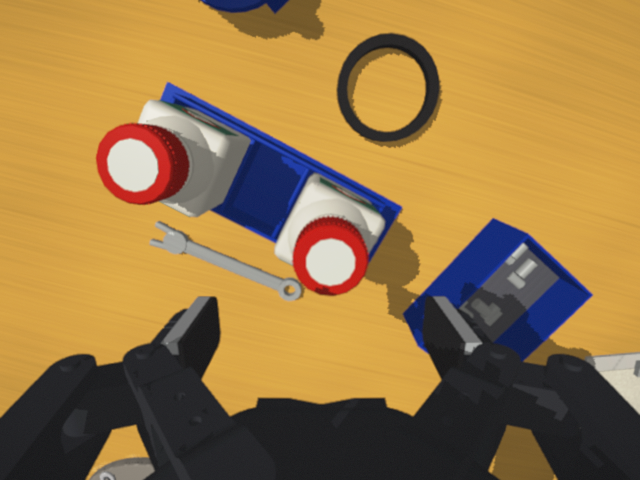

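The wrist view shows the far cap's disc at (133,165) and the near cap's disc at (330,262), with the fingers clear of both. I'll refine the cap positions from this view.

```bash
cat >> h.py <<'E'
from scipy.spatial.transform import Rotation as Ro
def discs(p,i,z=.1605,red=False):
    h=cv2.cvtColor(p,cv2.COLOR_BGR2HSV)
    m=(((h[...,0]<6)|(h[...,0]>174))&(h[...,1]>150)&(h[...,2]>70)).astype(np.uint8)
    cs,hi=cv2.findContours(m,cv2.RETR_CCOMP,cv2.CHAIN_APPROX_NONE)
    for k,c in enumerate(cs):
        if cv2.contourArea(c)<300 or hi[0,k,3]<0: continue
        e=cv2.fitEllipse(c);print("disc",np.round(e[0],1),np.round(e[1],1),cast(i,e[0],z).round(4))
def st(target=None):
    o=r.get_obs();R=Ro.from_rotvec(o["orientation"]).as_matrix()
    print(np.round(o["tcp_pos"],4),"tilt",R[:,2].round(4),"x",R[:,0].round(3),"F",np.round(o["contact_force"],2),"M",np.round(o["moment"],3),"w",o["grip_width"],"g",o["gripper_force"],"t",o["clock"],"j",np.round(o["joints"],2))
    if target is not None: print("tool shift",(R.T@(np.array(target)-o["tcp_pos"])).round(4))
E
python3 - <<'E'
from h import *
st()
p,d,i=grab("wrist");discs(p,i);st([.5157,-.1347,.304])
E
```

```text
[ 0.5177 -0.1316  0.3036] tilt [ 2.0e-04  1.5e-03 -1.0e+00] x [0.97  0.242 0.001] F [-0.84 -0.84  0.34] M [-0.04   0.026 -0.044] w 0.08487932301723049 g 0.0 t 1.65 j [ 0.39  0.27 -0.31  1.88  0.09  1.01 -1.28]
disc [325.4 257.6] [49.4 51.5] [ 0.5175 -0.1348  0.1605]
disc [125.9 160.8] [50.8 57.8] [ 0.5482 -0.0011  0.1605]
[ 0.5166 -0.1341  0.3034] tilt [-9.e-04  3.e-04 -1.e+00] x [ 0.971  0.238 -0.001] F [-0.48 -0.62  0.13] M [-0.02   0.026  0.009] w 0.08486400939436198 g 0.0 t 1.7 j [ 0.39  0.26 -0.3   1.88  0.09  1.02 -1.28]
tool shift [-0.001   0.0004 -0.0006]
```

```bash
echo '[{"d":[0,0,0.3]},{"d":[0,0,0.6]},{"d":[0,0,0.85]},{"d":[0,0,0.95]},{"d":[0,0,1.03]}]' | python3 drive.py >/dev/null
python3 -c "
from h import *
st([.5167,-.1348,.2])
p,d,i=grab('wrist');cv2.imwrite('pics/w2.png',p)
st([.5167,-.1348,.2])"
```

```text
[ 0.5157 -0.1365  0.2003] tilt [-1.2e-03 -3.0e-04 -1.0e+00] x [ 0.972  0.234 -0.001] F [ 0.73  0.22 -0.67] M [0.021 0.005 0.028] w 0.08530598084530393 g 0.0 t 2.2 j [ 0.37  0.39 -0.29  1.97  0.15  0.8  -1.33]
tool shift [ 0.0014 -0.0014  0.0003]
[ 0.5156 -0.1361  0.1997] tilt [-1.6e-03 -1.0e-04 -1.0e+00] x [ 0.972  0.234 -0.002] F [ 0.24 -0.18  0.07] M [ 0.009 -0.018  0.022] w 0.08522926206265055 g 0.0 t 2.25 j [ 0.37  0.39 -0.29  1.97  0.15  0.8  -1.33]
tool shift [ 0.0014 -0.001  -0.0003]
```

View pics/w2.png

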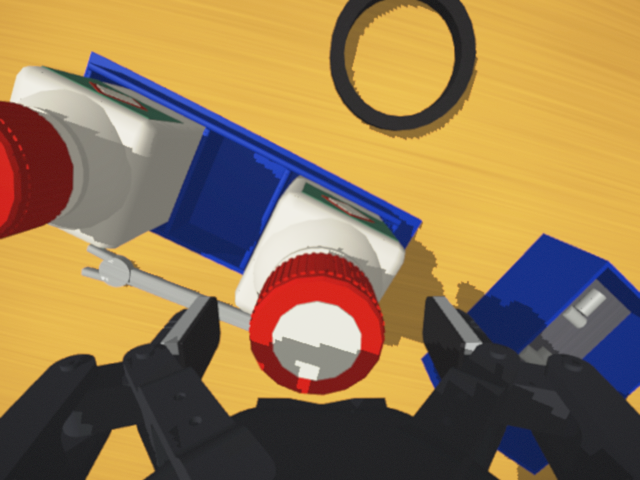

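The cap, with its disc at about (317,338), sits centred between the pads at columns 220 and 425. I'll make a small x fix, close the gripper and lift 15 mm.

```bash
echo '[{"d":[0.012,-0.01,0]},{"d":[0.012,-0.01,0]}]' | python3 drive.py >/dev/null
echo '[{},{},{},{},{}]' | python3 drive.py 0.02 60 | tail -3
python3 -c "
from h import *
st([.5167,-.1348,.2])"
echo '[{"d":[0,0,-0.04]},{"d":[0,0,-0.08]},{"d":[0,0,-0.12]},{"d":[0,0,-0.15]},{"d":[0,0,-0.15]}]' | python3 drive.py
echo '[{},{},{}]' | python3 drive.py
python3 -c "
from h import *
st()
p,d,i=grab('scene');cv2.imwrite('pics/s1.png',p[130:330,200:420])
st()"
```

```text
contact_force: [0.1, -0.2, 3.8]
grip_width: 0.0485
gripper_force: 61.3
[ 0.5176 -0.1342  0.2013] tilt [ 9.e-04 -4.e-04 -1.e+00] x [0.972 0.235 0.001] F [ 0.11 -0.22  3.79] M [-0.195 -0.     0.018] w 0.04845846362115192 g 61.269063921645284 t 2.95 j [ 0.37  0.39 -0.29  1.97  0.15  0.8  -1.34]
tool shift [-0.001   0.0004  0.0013]
clock: 3.45
tcp_pos: [0.5175, -0.1339, 0.2163]
orientation: [3.119, 0.373, 0.001]
contact_force: [0.4, -0.1, -1.8]
grip_width: 0.0486
gripper_force: 62.2
clock: 3.75
tcp_pos: [0.5172, -0.134, 0.2157]
orientation: [-3.119, -0.373, 0.0]
contact_force: [0.9, -0.0, -2.3]
grip_width: 0.049
gripper_force: 62.2
[ 0.5172 -0.134   0.2157] tilt [-3.e-04  0.e+00 -1.e+00] x [ 0.972  0.236 -0.   ] F [ 0.92 -0.02 -2.27] M [0.046 0.019 0.006] w 0.04895359805982483 g 62.24522355012596 t 3.75 j [ 0.38  0.37 -0.29  1.96  0.14  0.83 -1.33]
[ 0.5172 -0.1339  0.2157] tilt [-3.e-04  1.e-04 -1.e+00] x [ 0.972  0.236 -0.   ] F [ 0.6  -0.46 -1.93] M [-0.01  -0.001 -0.005] w 0.048877961881440314 g 62.24490621127188 t 3.8 j [ 0.38  0.37 -0.29  1.96  0.14  0.83 -1.33]
```

View pics/s1.png

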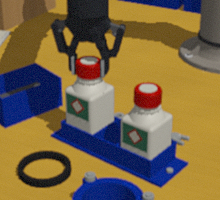

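The crop shows the left bottle lifted about 15 mm in the gripper. The load is about 2 N, so this is the nearly empty one. I'll set it back, release it and go over to the other bottle.

```bash
echo '[{"d":[0,0,0.04]},{"d":[0,0,0.08]},{"d":[0,0,0.12]},{"d":[0,0,0.145]},{"d":[0,0,0.145]}]' | python3 drive.py 
echo '[{},{},{},{},{}]' | python3 drive.py 0.085 40
echo '[{"d":[0,0,-0.2]},{"d":[0,0,-0.5]},{"d":[0,0,-0.8]},{"d":[0,0,-1]},{"d":[0,0,-1]}]' | python3 drive.py
python3 -c "
from h import *
p,d,i=grab('wrist');cv2.imwrite('pics/w3.png',p);discs(p,i);st([.5475,-.0015,.303])"
```

```text
clock: 4.3
tcp_pos: [0.5173, -0.1339, 0.2013]
orientation: [-3.119, -0.373, 0.001]
contact_force: [-2.0, 0.4, 3.3]
grip_width: 0.0487
gripper_force: 62.8
clock: 4.8
tcp_pos: [0.5174, -0.1339, 0.2014]
orientation: [3.119, 0.373, 0.0]
contact_force: [1.2, -0.2, -0.5]
grip_width: 0.0849
gripper_force: 0.0
clock: 5.3
tcp_pos: [0.5188, -0.1341, 0.3045]
orientation: [3.117, 0.372, 0.009]
contact_force: [0.2, 0.6, -0.6]
grip_width: 0.0854
gripper_force: 0.0
disc [319.2 260. ] [49.1 51.5] [ 0.5165 -0.1343  0.1605]
disc [121.1 164.1] [50.6 57.3] [ 0.5483 -0.0011  0.1605]
[ 0.5179 -0.134   0.3027] tilt [ 2.9e-03 -8.0e-04 -1.0e+00] x [0.972 0.235 0.003] F [-0.62  0.18 -0.35] M [ 0.034  0.01  -0.022] w 0.08485215131610332 g 0.0 t 5.35 j [ 0.39  0.27 -0.31  1.88  0.09  1.01 -1.29]
tool shift [ 0.06   -0.1218 -0.0003]
```

View pics/w3.png

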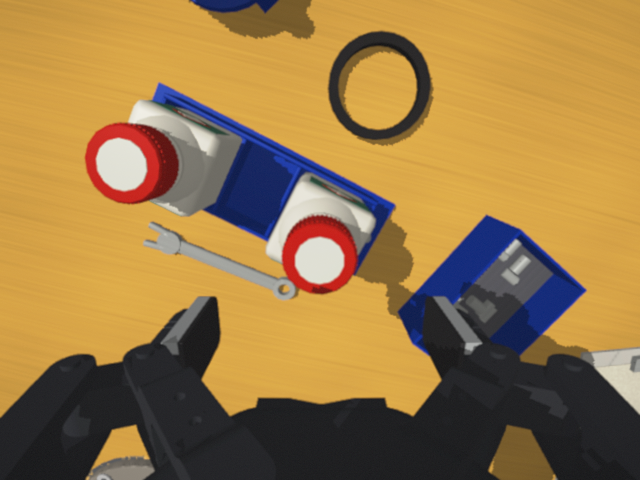

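The bottle is back in its pocket, with its disc at (319,260) at the same spot as before. Now I move over the other cap, disc at (121,164).

To row units: -0.121 m is -1.21, -0.09 m is -0.9.

```bash
echo '[{"d":[0.15,-0.3,0]},{"d":[0.3,-0.6,0]},{"d":[0.45,-0.9,0]},{"d":[0.6,-1.21,0]},{"d":[0.6,-1.21,0]}]' | python3 drive.py >/dev/null
echo '[{}]' | python3 drive.py >/dev/null
python3 -c "
from h import *
p,d,i=grab('wrist');discs(p,i);st([.5475,-.0015,.2])"
```

```text
disc [321.2 255.2] [50.2 52.8] [ 0.5481 -0.0017  0.1605]
[ 0.5466 -0.0028  0.3002] tilt [-2.1e-03 -5.0e-04 -1.0e+00] x [ 0.972  0.235 -0.002] F [ 1.09 -0.79  0.17] M [-0.007 -0.012 -0.015] w 0.08519167562611128 g 0.0 t 6.0 j [ 0.2   0.3  -0.37  1.85  0.12  1.02 -1.56]
tool shift [ 0.0014 -0.0011  0.1002]
```

To row units: 0.1 m is 1, 0.095 m is 0.95.

```bash
echo '[{"d":[0.01,-0.01,0.3]},{"d":[0.01,-0.01,0.6]},{"d":[0.01,-0.01,0.85]},{"d":[0.01,-0.01,0.95]},{"d":[0.01,-0.01,1]}]' | python3 drive.py >/dev/null
echo '[{},{}]' | python3 drive.py >/dev/null
python3 -c "
from h import *
st([.5476,-.0015,.201])"
```

```text
[ 0.5486 -0.0012  0.2025] tilt [ 1.8e-03 -1.0e-04 -1.0e+00] x [0.972 0.235 0.002] F [0.13 0.23 0.49] M [-0.021  0.005  0.018] w 0.08503236705948145 g 0.0 t 6.7 j [ 0.17  0.42 -0.35  1.93  0.19  0.82 -1.62]
tool shift [-0.001   0.      0.0014]
```

```bash
echo '[{},{},{},{},{}]' | python3 drive.py 0.02 80 | tail -3
python3 -c "
from h import *
st([.5476,-.0015,.201])"
echo '[{"d":[0,0,0.01]},{"d":[0,0,0.02]},{"d":[0,0,0.03]},{"d":[0,0,0.04]},{"d":[0,0,0.04]}]' | python3 drive.py
echo '[{},{},{}]' | python3 drive.py
```

```text
contact_force: [0.2, 0.5, 3.8]
grip_width: 0.0487
gripper_force: 81.7
[ 0.5482 -0.001   0.2019] tilt [ 1.e-03 -1.e-04 -1.e+00] x [0.972 0.236 0.001] F [0.15 0.52 3.81] M [-0.135  0.026 -0.014] w 0.04872970021307412 g 81.65986524894834 t 7.2 j [ 0.17  0.42 -0.35  1.94  0.19  0.82 -1.62]
tool shift [-0.0007  0.0003  0.0009]
clock: 7.7
tcp_pos: [0.5482, -0.001, 0.198]
orientation: [3.119, 0.372, 0.001]
contact_force: [-1.8, -0.6, 8.0]
grip_width: 0.0483
gripper_force: 82.1
clock: 8.0
tcp_pos: [0.5483, -0.001, 0.1981]
orientation: [3.119, 0.372, 0.001]
contact_force: [-1.8, -1.4, 8.8]
grip_width: 0.0482
gripper_force: 82.1
```

To row units: 0.0013 m is 0.013, 0.0007 m is 0.007.

```bash
echo '[{"d":[0,0,0.007]},{"d":[0,0,0.013]},{"d":[0,0,0.013]},{"d":[0,0,0.013]}]' | python3 drive.py
echo '[{"d":[0,0,0.005]},{"d":[0,0,0.005]},{"d":[0,0,0.005]}]' | python3 drive.py
```

```text
clock: 8.4
tcp_pos: [0.5483, -0.001, 0.1969]
orientation: [3.119, 0.372, 0.001]
contact_force: [-2.4, -0.8, 9.8]
grip_width: 0.0487
gripper_force: 82.2
clock: 8.7
tcp_pos: [0.5483, -0.001, 0.1966]
orientation: [3.119, 0.372, 0.002]
contact_force: [-3.4, -0.3, 12.5]
grip_width: 0.0482
gripper_force: 82.7
```

To row units: 0.0003 m is 0.003, -0.15 rad is -1.5.

```bash
echo '[{"d":[0,0,0.003],"rotvec":[0,0,-0.5]},{"d":[0,0,0.003],"rotvec":[0,0,-1]},{"d":[0,0,0.003],"rotvec":[0,0,-1.5]},{"d":[0,0,0.003],"rotvec":[0,0,-2]},{"d":[0,0,0.003],"rotvec":[0,0,-2]}]' | python3 drive.py
python3 -c "
from h import *
st()"
```

```text
clock: 9.2
tcp_pos: [0.5487, -0.0007, 0.1966]
orientation: [3.066, 0.684, 0.004]
contact_force: [-1.4, 0.3, 13.3]
grip_width: 0.0487
gripper_force: 82.6
[ 0.5487 -0.0007  0.1966] tilt [ 2.3e-03  2.0e-04 -1.0e+00] x [0.905 0.425 0.002] F [-1.36  0.27 13.3 ] M [-0.073  0.389  0.088] w 0.04868972089728985 g 82.61440761387348 t 9.2 j [ 0.2   0.43 -0.39  1.94  0.22  0.81 -1.44]
```

```bash
echo '[{"rotvec":[0,0,-1]},{"rotvec":[0,0,-2]},{"rotvec":[0,0,-3]},{"rotvec":[0,0,-4]},{"rotvec":[0,0,-5]}]' | python3 drive.py
python3 -c "
from h import *
st()"
echo '[{"rotvec":[0,0,-1]},{"rotvec":[0,0,-2]},{"rotvec":[0,0,-3]},{"rotvec":[0,0,-4]},{"rotvec":[0,0,-4]}]' | python3 drive.py
python3 -c "
from h import *
st()
p,d,i=grab('wrist');cv2.imwrite('pics/w4.png',p)"
```

```text
clock: 9.7
tcp_pos: [0.5484, -0.0003, 0.1966]
orientation: [2.799, 1.425, 0.002]
contact_force: [-4.1, 0.4, 13.8]
grip_width: 0.0483
gripper_force: 82.9
[ 5.484e-01 -3.000e-04  1.966e-01] tilt [ 1.4e-03  4.0e-04 -1.0e+00] x [0.588 0.809 0.001] F [-4.14  0.43 13.83] M [ 0.08   0.725 -0.164] w 0.04832144954601095 g 82.91221422215642 t 9.7 j [ 0.29  0.45 -0.51  1.93  0.29  0.83 -1.  ]
clock: 10.2
tcp_pos: [0.548, 0.0, 0.1966]
orientation: [-2.461, -1.952, -0.001]
contact_force: [-5.4, 1.1, 15.0]
grip_width: 0.0486
gripper_force: 83.2
[0.548  0.     0.1966] tilt [ 6.e-04  6.e-04 -1.e+00] x [0.228 0.974 0.001] F [-5.41  1.14 14.99] M [0.177 1.115 0.145] w 0.048575923003866706 g 83.187684584409 t 10.2 j [ 0.36  0.47 -0.6   1.93  0.34  0.85 -0.65]
```

View pics/w4.png

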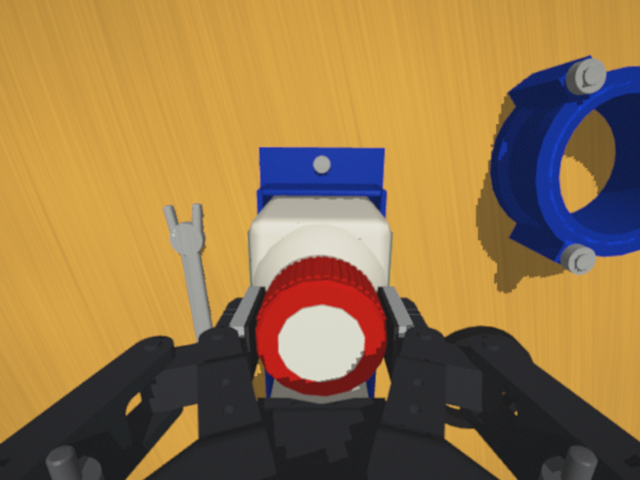

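The cap is gripped squarely, with its disc at (321,343), and has turned 63° with the bottle straight in its pocket. I'll turn a touch further for play, then lift gently.

```bash
echo '[{"rotvec":[0,0,-0.6]},{"rotvec":[0,0,-0.6]},{"rotvec":[0,0,-0.6]}]' | python3 drive.py
echo '[{"d":[0,0,-0.03]},{"d":[0,0,-0.06]},{"d":[0,0,-0.09]},{"d":[0,0,-0.12]},{"d":[0,0,-0.12]}]' | python3 drive.py
python3 -c "
from h import *
st()"
```

```text
clock: 10.55
tcp_pos: [0.548, 0.0, 0.1966]
orientation: [2.404, 2.022, 0.001]
contact_force: [-4.7, 0.6, 16.2]
grip_width: 0.0483
gripper_force: 83.3
clock: 11.05
tcp_pos: [0.5476, -0.0009, 0.2071]
orientation: [-2.405, -2.021, 0.001]
contact_force: [-0.0, 2.3, 1.6]
grip_width: 0.0482
gripper_force: 82.5
[ 0.5476 -0.0009  0.2071] tilt [-7.e-04  2.e-04 -1.e+00] x [0.172 0.985 0.   ] F [-0.    2.26  1.58] M [ 0.479  0.287 -0.012] w 0.048177795436717345 g 82.46091675013304 t 11.05 j [ 0.38  0.46 -0.62  1.92  0.34  0.87 -0.59]
```

To row units: -0.03 m is -0.3, -0.024 m is -0.24.

```bash
echo '[{"d":[0,0,-0.06]},{"d":[0,0,-0.12]},{"d":[0,0,-0.18]},{"d":[0,0,-0.24]},{"d":[0,0,-0.3]}]' | python3 drive.py
echo '[{"d":[0,0,-0.1]},{"d":[0,0,-0.2]},{"d":[0,0,-0.3]},{"d":[0,0,-0.33]},{"d":[0,0,-0.33]}]' | python3 drive.py
echo '[{},{},{}]' | python3 drive.py
python3 -c "
from h import *
p,d,i=grab('scene');cv2.imwrite('pics/s2.png',cv2.resize(p[130:330,200:420],None,fx=2.5,fy=2.5))
st([.5476,-.0012,.27])
p,d,i=grab('top');cv2.imwrite('pics/t2.png',p)"
```

```text
clock: 11.55
tcp_pos: [0.548, -0.0012, 0.238]
orientation: [2.405, 2.021, 0.0]
contact_force: [-0.2, 0.0, -0.5]
grip_width: 0.0481
gripper_force: 82.5
clock: 12.05
tcp_pos: [0.5482, -0.001, 0.271]
orientation: [2.404, 2.02, 0.001]
contact_force: [-0.3, -0.5, -0.7]
grip_width: 0.0485
gripper_force: 82.5
clock: 12.35
tcp_pos: [0.5477, -0.001, 0.2699]
orientation: [-2.405, -2.021, 0.001]
contact_force: [0.3, -0.4, 0.1]
grip_width: 0.0484
gripper_force: 82.5
[ 0.5477 -0.001   0.2699] tilt [-7.e-04  1.e-04 -1.e+00] x [ 0.172  0.985 -0.   ] F [ 0.32  0.41 -0.27] M [ 0.018 -0.025 -0.028] w 0.04852077962187254 g 82.45188195258379 t 12.4 j [ 0.41  0.38 -0.65  1.86  0.27  0.99 -0.53]
tool shift [-0.0002 -0.     -0.0001]
```

View pics/s2.png

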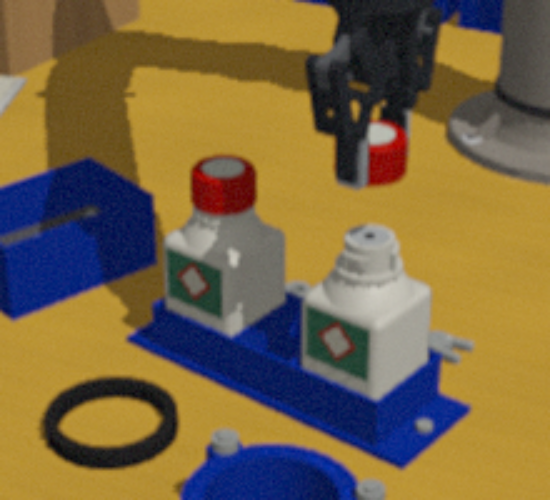

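The red cap is held upright at about (385,150), above the open neck at (370,240). The full bottle stands in its pocket and the other one is still closed. I'm handing in.

```bash
python3 -c "
from bench import r
print(r.hand_in())"
```

```text
the job is handed in; nothing more can be done
None
```

The job is handed in: bottle_b felt nearly empty (about 2 N) and is back in its pocket, and I opened the other, bottle_a, as the full one without lifting it to check; its cap is held upright about 5 cm above the open mouth.

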